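Park the bottle crate in its bay

TASK

Push the grey crate with the two reagent bottles straight back, all the way home in the low metal bay behind it, pushing low near its base so that it slides on its feet without tipping. Then push the red swing catch shut across the bay's mouth behind it and let go. Only push: lift nothing, do not push on the bottles, and leave everything else on the bench undisturbed.

Things in the scene. Friction and masses are not known exactly. Their poses are not given: they have to be found in the camera images.
- crate: Open grey crate on rubber feet with two bottles side by side; 90 mm deep (its x), 164 wide (y), 96 high. Origin: centre of its underside, on the bench; x points away from the robot to the bay, z up. Long walls at x = -45 and +45 mm: plain panel 4 to 48 mm high, openings to 76, rim band to 96; bottle caps reach 155 mm. With bottles 0.75 to 1 kg; 6 to 10 N slide it.
- crate_push (a point): Middle of the crate's near wall (the one facing the robot) at 22 mm height. A push on this wall at 30 mm height or lower slides the crate; well above that it tips, as the feet are inset and grip. A gripper pointing straight down would touch the rim with its housing, so lean it back towards the robot by some 25 degrees or more.
- bottle_left: Clear reagent bottle with blue cap in the crate's left (+y) half, 69 mm wide, 145 mm high, loose. Origin: centre of its underside, 10 mm above the bench.
- bottle_right: The same kind of bottle in the crate's right (-y) half.
- bay: Fixed bay of aluminium rails 22 mm high, open to the robot, no floor. Origin: bench point where the crate's origin lies when fully home, axes then parallel; x points into the bay, y left, z up. Back rail face at x = +46 mm, side rail faces at y = +-95 mm from x = -48 to +50; in front the side rails flare out until x = -88 mm, there about 240 mm apart.
- catch (a joint): Angle of the red swing catch, rad: 0 = shut (at a stop), pointing along the bay's +y across its mouth; grows as it opens anticlockwise seen from above (1.57 = towards the robot, then on to the right), limit 2.3; starts at 1.75 to 2.2. Stays where it is left; about 1 N at its end moves it. Shut, it runs 9 mm in front of a crate that is home; it cannot shut if the crate is not home.
- catch_pin (a point): The catch's upright pivot pin, at x = -60 mm, y = -135 mm in the bay's frame, 36 mm high (fixed). The catch's arm is 12 mm thick and 14 mm high (29 to 43 mm above the bench, above the rails) and reaches 143 mm from the pin.
- catch_end (a point): Point on the arm's centreline 135 mm from the pin, at 36 mm height, near the rounded free end.
- amber_bottle: Bystander, loose: small brown bottle with black cap, 57 mm wide, 111 mm high. Origin: underside.
- timer: Bystander, loose: flat white bench timer with three keys, 62 x 66 x 16 mm. Origin: underside.
- beaker: Bystander, loose: plastic beaker, 70 mm wide, 82 mm high. Origin: underside.
- wash_bottle: Bystander, loose: white squeeze bottle with red top and bent spout, body 62 mm wide, 195 mm high. Origin: underside.
- petri_dish: Bystander, loose: flat clear round dish, 64 mm wide, 13 mm high. Origin: underside.
Mind the look-alikes: they are no part of the job. What is shaped like the crate but turquoise is not meant. Leave any pink or turquoise look-alike of the bottle_left alone.

How it is judged:
By the outcome, as a careful person would: the job done as asked, in the order asked, and still so for the second after the job is handed in, with the robot touching nothing.
It also fails if it takes over 64 s, if anything falls off the work surface, if the arm or the gripper's body presses on something with over 40 N, if the wrist force passes 120 N, or if a joint passes its speed limit or range.

ROBOT

A 6-joint arm with a two-finger parallel gripper is mounted at the origin on a cart in front of the work surface, level with it; the furniture and walls round the work are solid. World frame = base frame: x ahead of the robot, y to its left, z up, the work surface at z = 0. Lengths are in m, angles in rad, forces in N, time in s.
With the tool pointing down it reaches from about 0.375 to 0.9 m from the base axis. Payload 3.1 kg.
Tool frame: the origin (TCP) lies between the finger pads; the fingertips stand robot.tip_extent ahead of it and the grasp point (between the pads) lies 3 mm ahead of it (robot.tip_extent is the distance from the TCP to the fingertips, in m); z points along the fingers, x is the direction in which the jaws open and shut, and the axes are right-handed (so a half turn about z gives the same grasp; the last joint's range is limited). The gripper opens to 87 mm and grips with 3 to 60 N. Pads are 19 mm wide; open, the fingers measure 117 mm over their backs; the gripper's body (75 mm by 190 mm) begins 51 mm behind the grasp point.
Start: joints at [1.03, 0.527, 1.433, -0, 1.181, -0.178], TCP at [0.222, 0.584, 0.245] pointing down, gripper open.
Joint ranges: [-3.08, 3.08], [-0.75, 2.2], [0.22, 2.44], [-1.43, 4.57], [0, 2.65], [-2.85, 2.85]. Speed limits (rad/s): [2.79, 2.79, 3.14, 3.14, 3.14, 3.14].

INTERFACE

Orientations are given as a unit quaternion [x, y, z, w].
In Python, from rig import robot, cams gives the robot as it stands.
- The arm moves only by the tool carry_out, never from a script. Its argument "steps" is a list of rows, each a list of 3 entries, a list of its own where there are three numbers: the shift along the world's x, y, z in cm, then the turn about the world's z in degrees, then the closure, from 0 (fully open) to 1 (shut). In form: [[[dx, dy, dz], spin, fingers], ...]. A call has 1 to 10 rows; each row shifts and turns the pose as measured when the row begins; what a row does not reach is not made up. A row lasts 1/10 s, in which the tool goes at most 50 mm and 8.59 degrees, less where a joint would pass 70% of its speed; a pose out of reach is approached as far as the arm can. A call with a gripper value outside its range is refused whole. The fingers move at their own pace and stop on an object; "squeeze" is the grip in N (left out, the last holds). Time passes only in rows, so rows that do not move let the fingers close. It gives the time, the measured TCP pose, the force and the opening at its end, in the units of the state.
- robot.get_obs(): the state, without advancing time (a new reading comes with each control period).
- cams.camera(name): name is "scene" or "top" or "wrist"; returns a dict with "pixels" (400x640x3 uint8, red, green, blue), "fx", "fy", "cx", "cy" (pixels), "k1" (the pictures are not rectified: a ray, as slopes to the right and down, at radius r is drawn at 1 + k1 r^2 times it, then the intrinsics apply), "eye" and "rotation" of the camera in the world. Camera axes: x right, y up, looking along -z (the intrinsics and any distortion apply to the point x, -y, -z); pixel columns grow to the right and rows downward; lengths in m; the calibration is good to about 2 mm. A picture is of the moment at which its call begins. There is no depth.
- robot.hand_in(): hands the job in, once; it reports no verdict.
The state is a dict: "time": time; "q": joint angles; "joint_velocities": joint speeds; "joint_torque": joint torques, N m; "position": TCP position; "tool_rot": TCP orientation; "ft_force": force on the tool from outside, world axes, zero at the start; "moment": the same for the moment, N m; "grip_width": finger opening in m.
Only numpy, scipy, OpenCV 4.12 (cv2) and the standard library are available. Lean on these libraries where they do the work, as an engineer would, in place of code of your own. Each camera call takes 0.05 s, during which the arm holds its last target. There are 200 camera calls.

## Working session

There is one attempt and no reset: what is moved stays moved. The work goes in short steps, Python scripts to look and compute and a tool call to move; the robot and the scene stay as the last step left them, time stands still between calls to the robot, and variables do not carry over. Pictures are saved under pics/ and viewed, about 8 in all and at most 12, crops included, and the job is handed in when it is done.

Besides the shell and the picture viewer there is one more tool, called after "Call:" as a command line: name --argument value ..., lists and objects as JSON in quotes. carry_out: Moves the arm, as the interface text tells. Its arguments: {"type":"object","properties":{"steps":{"type":"array"},"squeeze":{"type":"number"}},"required":["steps"]}

```bash
mkdir -p pics; ls
cat > h.py <<'E'
import numpy as np, cv2
from rig import robot, cams
def shot(n,f=None):
    c=cams.camera(n); 
    if f: cv2.imwrite('pics/'+f,c['pixels'][:,:,::-1])
    return c
def ray(c,u,v):
    d=np.array([(u-c['cx'])/c['fx'],(v-c['cy'])/c['fy']]); s=d.copy()
    for _ in range(20): s=d/(1+c['k1']*(s@s))
    return np.array(c['eye']),np.array(c['rotation']).reshape(3,3)@np.array([s[0],-s[1],-1])
def onz(c,u,v,z):
    e,d=ray(c,u,v); return e+d*(z-e[2])/d[2]
def proj(c,p):
    q=np.array(c['rotation']).reshape(3,3).T@(np.array(p)-c['eye']); s=np.array([q[0],-q[1]])/-q[2]
    s=s*(1+c['k1']*(s@s)); return s*[c['fx'],c['fy']]+[c['cx'],c['cy']]
E
python3 - <<'E'
from h import *
import pickle
a=shot('scene','s1.png');b=shot('top','t1.png')
pickle.dump((a,b),open('c.pkl','wb'))
for c in(a,b):print({k:np.round(v,3) for k,v in c.items() if k!='pixels'})
print(robot.get_obs(),robot.tip_extent)
E
```

```text
pics
{'fx': np.float64(384.028), 'fy': np.float64(384.028), 'cx': np.float64(317.337), 'cy': np.float64(195.675), 'k1': np.float64(-0.035), 'eye': array([-0.203, -0.627,  0.661]), 'rotation': array([ 0.438, -0.214, -0.395,  0.779])}
{'fx': np.float64(398.772), 'fy': np.float64(398.772), 'cx': np.float64(323.645), 'cy': np.float64(198.258), 'k1': np.float64(-0.022), 'eye': array([ 0.347, -0.031,  1.156]), 'rotation': array([-0.059,  0.069,  0.707, -0.701])}
{'time': 0.1, 'q': array([ 1.02947960e+00,  5.28404145e-01,  1.43378136e+00, -2.18908867e-05,
        1.18136856e+00, -1.78475041e-01]), 'joint_velocities': array([-0.00197809, -0.00238948, -0.00573871, -0.00086993,  0.00036067,
        0.00185417]), 'joint_torque': array([ 5.59647615e-04, -4.40984881e+01, -1.77151161e+01,  6.35221833e-02,
        5.33227343e-02, -3.61978505e-05]), 'position': array([0.22147448, 0.58378659, 0.24364813]), 'tool_rot': array([ 8.23080566e-01,  5.67923779e-01, -8.89080824e-04,  4.14033910e-04]), 'ft_force': array([-0.55818041,  1.03675963,  0.52466491]), 'moment': array([-0.01259404,  0.04165198,  0.0434223 ]), 'grip_width': 0.08684391494741728} 0.022
```

View pics/s1.png

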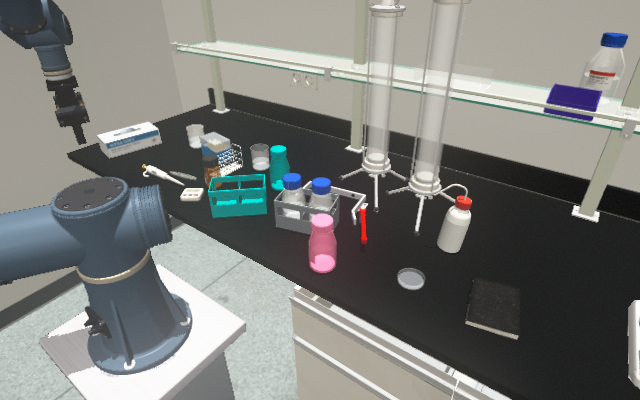

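View pics/t1.png

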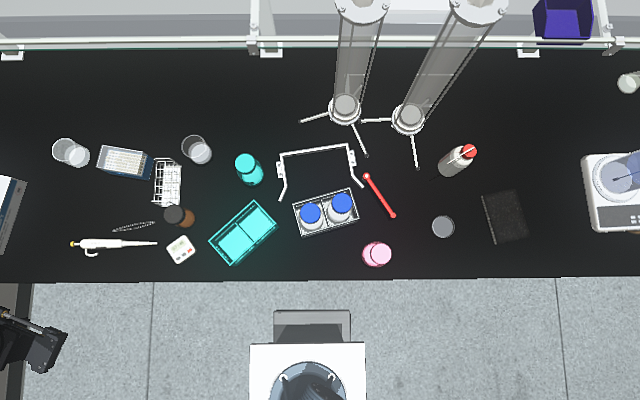

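The scene picture shows the grey crate with its two blue-capped bottles at (307,210). The turquoise crate at (238,195), the turquoise bottle at (279,168) and the pink bottle at (322,245) are look-alikes. In the top picture the crate is at (326,212), the bay at (318,165) and the red catch runs from (366,175) to (393,215). Only the grey crate fits the description, and I'll confirm it in an enlarged crop.

```bash
python3 - <<'E'
s=open('h.py').read()
s=s.replace("from rig","from scipy.spatial.transform import Rotation as R\nfrom rig").replace("np.array(c['rotation']).reshape(3,3)","R.from_quat(c['rotation']).as_matrix()")
open('h.py','w').write(s)
E
python3 - <<'E'
from h import *
import pickle
a,b=pickle.load(open('c.pkl','rb'))
im=b['pixels'][130:275,220:420,::-1]
cv2.imwrite('pics/crop1.png',cv2.resize(im,None,fx=4,fy=4,interpolation=cv2.INTER_CUBIC))
for c,n in((a,'scene'),(b,'top')):
    hsv=cv2.cvtColor(c['pixels'],cv2.COLOR_RGB2HSV)
    for nm,lo,hi in(('red',(0,180,120),(6,255,255)),('blue',(105,150,80),(122,255,255))):
        m=cv2.inRange(hsv,lo,hi)
        k,l,st,ce=cv2.connectedComponentsWithStats(m)
        for i in range(1,k):
            if st[i,4]>40:
                r=cv2.minAreaRect(np.argwhere(l==i)[:,::-1].astype(np.float32)); print(n,nm,st[i],np.round(ce[i],1),np.round(r[0],1),np.round(r[1],1),round(r[2]),np.round(onz(c,*ce[i],.043 if nm=='red' else .155),3))
                if nm=='red': print([np.round(onz(c,*p,.043),3) for p in cv2.boxPoints(r)])
E
```

```text
scene red [591  71  24   5  44] [602.2  73.3] [602.4  73.4] [23.2  2.1] 8 [ 2.85  -0.622  0.043]
[array([ 2.819, -0.56 ,  0.043]), array([ 2.884, -0.556,  0.043]), array([ 2.879, -0.686,  0.043]), array([ 2.816, -0.687,  0.043])]
scene red [458 196  14  14 112] [464.5 202.5] [465. 202.] [14.5 11.4] 79 [ 0.818 -0.402  0.043]
[array([ 0.843, -0.374,  0.043]), array([ 0.875, -0.397,  0.043]), array([ 0.801, -0.43 ,  0.043]), array([ 0.771, -0.407,  0.043])]
scene red [360 209   7  35 161] [363.  226.2] [363. 226.] [34.1  5.2] 88 [ 0.541 -0.218  0.043]
[array([ 0.608, -0.167,  0.043]), array([ 0.618, -0.179,  0.043]), array([ 0.484, -0.262,  0.043]), array([ 0.476, -0.251,  0.043])]
scene blue [601  33  27  14 274] [614.5  39.4] [614.   39.5] [26. 13.] 0 [ 3.562 -0.624  0.155]
scene blue [283 173  19  17 262] [291.8 180.5] [292. 181.] [16. 18.] 90 [ 0.473 -0.03   0.155]
scene blue [312 177  19  16 252] [320.6 184.3] [321.  184.5] [15. 18.] 90 [ 0.502 -0.105  0.155]
top blue [332 192  20  21 324] [341.5 202.4] [341.5 202. ] [20. 19.] 90 [ 0.52  -0.092  0.155]
top blue [300 203  20  20 320] [309.8 212.5] [309.5 212.5] [19. 19.] 90 [ 0.495 -0.011  0.155]
```

View pics/crop1.png

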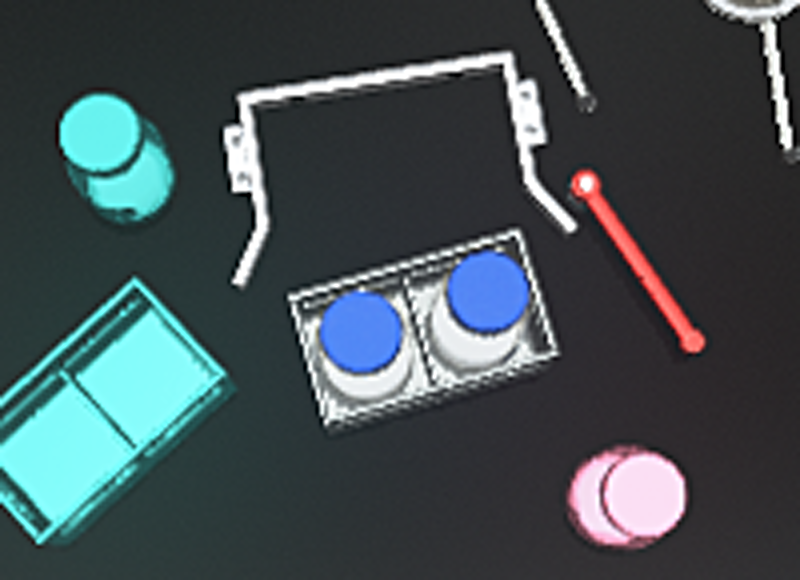

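The crop confirms the grey crate: rim corners at (290,296), (522,232), (556,352) and (330,424), holding two clear blue-capped bottles. The white bay is behind it, and the red catch has its pin at (586,183) and its end at (693,342). The pink bottle is to the lower right.

Run:
```python
from h import *
import pickle
a,b=pickle.load(open('c.pkl','rb'))
P=lambda x,y,z:onz(b,220+x/4-.4,130+y/4-.4,z)
cr=np.array([P(*p,.096) for p in((290,296),(522,232),(556,352),(330,424))]); print('crate',cr.round(3),cr.mean(0).round(4))
w=cr[0]-cr[1];w2=cr[3]-cr[2];print('crate yaw',np.degrees(np.arctan2(-w[0],w[1])),np.degrees(np.arctan2(-w2[0],w2[1])),np.linalg.norm(w),np.linalg.norm(w2))
for n,p in dict(BLin=(250,102),BRin=(506,64),Lend=(265,222),Rend=(528,180),Lfl=(237,285),Rfl=(572,232)).items(): print(n,P(*p,.022).round(4))
for n,p,z in(('pin',(586,183),.046),('end',(693,342),.043),('pink top',(644,496),.14),('pinkbase',(612,500),.03),('turqL',(232,380),.096),('turqB',(42,542),.096),('turqT',(136,280),.096)): print(n,P(*p,z).round(4))
```

```text
crate [[ 0.528  0.038  0.096]
 [ 0.571 -0.12   0.096]
 [ 0.488 -0.141  0.096]
 [ 0.441  0.011  0.096]] [ 0.5071 -0.0531  0.096 ]
crate yaw 15.232530913480467 17.191022414582356 0.16318359183652445 0.1586777902205961
BLin [0.6857 0.0724 0.022 ]
BRin [ 0.7138 -0.1171  0.022 ]
Lend [0.5952 0.0607 0.022 ]
Rend [ 0.6252 -0.1314  0.022 ]
Lfl [0.5488 0.0806 0.022 ]
Rfl [ 0.5861 -0.1625  0.022 ]
pin [ 0.6168 -0.1708  0.046 ]
end [ 0.5016 -0.2435  0.043 ]
pink top [ 0.39   -0.1897  0.14  ]
pinkbase [ 0.3921 -0.1844  0.03  ]
turqL [0.4713 0.0761 0.096 ]
turqB [0.3658 0.1994 0.096 ]
turqT [0.5396 0.1414 0.096 ]
```

Call:
carry_out --steps '[[[5,-4,3],0,1],[[5,-4,3],0,1],[[5,-4,3],0,1],[[5,-4,3],0,1],[[5,-4,3],0,1],[[5,-4,3],0,1]]'

```text
time: 0.7
position: [0.4332, 0.409, 0.3694]
tool_rot: [0.82, 0.573, -0.009, 0.001]
ft_force: [0.6, 0.5, 0.2]
grip_width: 0.0472
```

The crate is centred in front of the bay, 149 mm short of home and yawed about 7.5° anticlockwise from it. The moves offer no tilt, so I'll test whether stretching past the reach limit, in free space, leans the tool.

Call:
carry_out --steps '[[[0,4,2],0,1],[[0,5,0],0,1],[[0,5,0],0,1],[[0,5,0],0,1],[[0,5,0],0,1],[[0,5,0],0,1],[[0,5,0],0,1]]'

```text
time: 1.4
position: [0.4467, 0.739, 0.3935]
tool_rot: [0.829, 0.56, -0.007, 0.004]
ft_force: [1.2, 1.7, 0.7]
grip_width: 0.0011
```

Call:
carry_out --steps '[[[0,5,0],0,1],[[0,5,0],0,1],[[0,5,0],0,1],[[0,5,0],0,1]]'

```text
time: 1.8
position: [0.3923, 0.8384, 0.3286]
tool_rot: [0.828, 0.56, 0.021, -0.013]
ft_force: [0.4, 0.7, -0.6]
grip_width: -0.0001
```

Run:
```python
from h import *
o=robot.get_obs();r=R.from_quat(o['tool_rot']).as_matrix();print(o['q'].round(3),o['position'],r[:,2].round(3),r[:,0].round(3))
```

```text
[ 1.011  1.008  0.221  0.007  1.863 -0.176] [0.39226344 0.83843746 0.32858427] [ 0.021  0.046 -0.999] [0.372 0.927 0.05 ]
```

Call:
carry_out --steps '[[[2,4.5,0],0,1],[[2,4.5,0],0,1],[[2,4.5,0],0,1],[[2,4.5,0],0,1],[[2,4.5,0],0,1]]'

```text
time: 2.3
position: [0.4087, 0.9018, 0.2583]
tool_rot: [0.822, 0.561, 0.081, -0.052]
ft_force: [-0.5, -0.9, 0.0]
grip_width: 0.0006
```

```bash
cat > o.py <<'E'
from h import *
o=robot.get_obs();r=R.from_quat(o['tool_rot']).as_matrix();print(round(o['time'],2),'q',o['q'].round(3),'p',o['position'].round(4),'z',r[:,2].round(3),'x',r[:,0].round(3),'F',o['ft_force'].round(1),'g',round(o['grip_width'],3))
E
python3 o.py
```

```text
2.3 q [ 1.025  1.09   0.22   0.027  1.64  -0.167] p [0.4087 0.9018 0.2583] z [ 0.076  0.176 -0.982] x [0.358 0.914 0.191] F [-0.5 -0.9  0. ] g 0.001
```

Call:
carry_out --steps '[[[0,0,5],0,1],[[0,0,5],0,1],[[0,0,5],0,1],[[0,0,5],0,1],[[0,0,5],0,1]]'

```text
time: 2.8
position: [0.3781, 0.8365, 0.4416]
tool_rot: [0.823, 0.56, 0.079, -0.055]
ft_force: [-0.1, 0.4, 0.1]
grip_width: 0.0004
```

```bash
python3 o.py
```

```text
2.8 q [ 1.014  0.886  0.22   0.037  1.846 -0.169] p [0.3781 0.8365 0.4416] z [ 0.069  0.179 -0.981] x [0.359 0.913 0.192] F [-0.1  0.4  0.1] g 0.0
```

Stretching past the reach limit does lean the tool: 11° so far, kept between rows. But the jaws lie along the lean, and I want them across it. So I'll pull in, turn about -155°, cancel this lean, turn back and stretch again.

Call:
carry_out --steps '[[[-1,-4,0],-8.5,1],[[-1,-4,0],-8.5,1],[[-1,-4,0],-8.5,1],[[-1,-4,0],-8.5,1],[[-1,-4,0],-8.5,1],[[0,0,0],-8.5,1],[[0,0,0],-8.5,1],[[0,0,0],-8.5,1],[[0,0,0],-8.5,1],[[0,0,0],-8.5,1]]'

```text
time: 3.8
position: [0.324, 0.627, 0.4463]
tool_rot: [0.984, -0.144, 0.1, 0.02]
ft_force: [-0.2, -0.3, 0.3]
grip_width: 0.0001
```

Call:
carry_out --steps '[[[0,0,0],-8.5,1],[[0,0,0],-8.5,1],[[0,0,0],-8.5,1],[[0,0,0],-8.5,1],[[0,0,0],-8.5,1],[[0,0,0],-8.5,1],[[0,0,0],-8.5,1],[[0,0,0],-8.5,1],[[0,0,0],-8.5,1],[[1,2,0],-3,1]]'

```text
time: 4.8
position: [0.3306, 0.6452, 0.438]
tool_rot: [-0.658, 0.746, -0.061, -0.088]
ft_force: [0.7, -0.4, 0.1]
grip_width: 0.0003
```

```bash
python3 o.py
```

```text
4.8 q [ 0.973  0.678  0.652 -0.082  2.013  2.641] p [0.3306 0.6452 0.438 ] z [-0.051 -0.207 -0.977] x [-0.119 -0.97   0.212] F [ 0.7 -0.4  0.1] g 0.0
```

Call:
carry_out --steps '[[[2,4.5,1],0,1],[[2,4.5,1],0,1],[[2,4.5,1],0,1],[[1,5,0],0,1],[[1,5,0],0,1],[[1,5,0],0,1]]'

```text
time: 5.4
position: [0.3538, 0.7787, 0.3716]
tool_rot: [-0.659, 0.749, -0.045, -0.057]
ft_force: [0.2, 0.3, 0.3]
grip_width: 0.0006
```

```bash
python3 o.py
```

```text
5.4 q [ 1.031  0.963  0.22  -0.059  2.095  2.703] p [0.3538 0.7787 0.3716] z [-0.026 -0.144 -0.989] x [-0.125 -0.981  0.146] F [0.2 0.3 0.3] g 0.001
```

Call:
carry_out --steps '[[[1,5,0],0,1],[[1,5,0],0,1],[[1,5,0],0,1]]'

```text
time: 5.7
position: [0.3412, 0.827, 0.3232]
tool_rot: [-0.661, 0.75, -0.029, -0.023]
ft_force: [0.4, 0.4, 0.0]
grip_width: 0.0006
```

```bash
python3 o.py
```

```text
5.7 q [ 1.067  1.015  0.22  -0.041  1.969  2.749] p [0.3412 0.827  0.3232] z [ 0.003 -0.074 -0.997] x [-0.125 -0.989  0.073] F [0.4 0.4 0. ] g 0.001
```

Call:
carry_out --steps '[[[2,5,0],0,1],[[2,5,0],0,1],[[-1,-3,4],0,1],[[0,-3,4],8.5,1],[[0,0,3],8.5,1],[[0,0,3],8.5,1],[[0,0,0],8.5,1],[[0,0,0],8.5,1],[[0,0,0],8.5,1],[[0,0,0],8.5,1]]'

```text
time: 6.7
position: [0.3354, 0.7859, 0.3829]
tool_rot: [0.948, -0.315, 0.037, 0.018]
ft_force: [0.5, 0.3, -0.1]
grip_width: 0.0004
```

Call:
carry_out --steps '[[[0,0,0],8.5,1],[[0,0,0],8.5,1],[[2,4.5,0],0,1],[[2,4.5,0],0,1],[[2,4.5,0],0,1]]'

```text
time: 7.2
position: [0.3617, 0.8418, 0.3327]
tool_rot: [0.985, -0.166, 0.041, -0.001]
ft_force: [-0.7, -0.7, 0.7]
grip_width: 0.0008
```

```bash
python3 o.py
```

```text
7.2 q [ 1.067  1.005  0.219 -0.081  1.887  1.376] p [0.3617 0.8418 0.3327] z [ 0.081 -0.011 -0.997] x [ 0.941 -0.328  0.08 ] F [-0.7 -0.7  0.7] g 0.001
```

Call:
carry_out --steps '[[[0,0,5],0,1],[[0,0,5],0,1],[[0,0,5],0,1],[[2,4.5,0],0,1],[[2,4.5,0],0,1],[[2,4.5,0],0,1],[[2,4.5,0],0,1],[[2,4.5,0],0,1],[[2,4.5,0],0,1],[[2,4.5,0],0,1]]'

```text
time: 8.2
position: [0.3964, 0.8961, 0.3382]
tool_rot: [0.979, -0.161, 0.067, -0.109]
ft_force: [-0.6, -0.1, -0.3]
grip_width: 0.0003
```

```bash
python3 o.py
```

```text
8.2 q [ 1.056  1.008  0.219 -0.051  1.663  1.371] p [0.3964 0.8961 0.3382] z [ 0.167  0.191 -0.967] x [ 0.939 -0.33   0.097] F [-0.6 -0.1 -0.3] g 0.0
```

Call:
carry_out --steps '[[[0,0,5],0,1],[[0,0,5],0,1],[[2,4.5,0],0,1],[[2,4.5,0],0,1],[[2,4.5,0],0,1],[[2,4.5,0],0,1],[[2,4.5,0],0,1],[[2,4.5,0],0,1],[[2,4.5,0],0,1]]'

```text
time: 9.1
position: [0.4327, 0.9618, 0.3177]
tool_rot: [0.959, -0.155, 0.094, -0.217]
ft_force: [-0.7, -0.6, -0.8]
grip_width: 0.0006
```

```bash
python3 o.py
```

```text
9.1 q [ 1.048  1.055  0.219 -0.022  1.391  1.367] p [0.4327 0.9618 0.3177] z [ 0.247  0.387 -0.889] x [ 0.934 -0.338  0.113] F [-0.7 -0.6 -0.8] g 0.001
```

Call:
carry_out --steps '[[[-1,-3,3],0,1],[[0,0,3],-8.5,1],[[0,0,3],-8.5,1],[[0,0,2],-8.5,1],[[0,0,0],-8.5,1],[[0,0,0],-8.5,1],[[0,0,0],-8.5,1],[[2,4.5,0],0,1],[[2,4.5,0],0,1],[[2,4.5,0],0,1]]'

```text
time: 10.1
position: [0.4301, 0.9184, 0.3204]
tool_rot: [0.802, -0.546, 0.144, -0.195]
ft_force: [0.8, 1.0, 0.1]
grip_width: 0.0004
```

```bash
python3 o.py
```

```text
10.1 q [ 1.116  1.054  0.218 -0.337  1.51   2.269] p [0.4301 0.9184 0.3204] z [ 0.444  0.155 -0.883] x [ 0.363 -0.932  0.019] F [0.8 1.  0.1] g 0.0
```

The lean is now 28° with about 1° of roll, and the jaw axis is horizontal. Next I'll carry it over to a point in front of the crate.

Call:
carry_out --steps '[[[0,-5,0],-4.3,0.2],[[0,-5,0],-4.3,0.2],[[0,-5,0],-4.3,0.2],[[0,-5,0],0,0.2],[[0,-5,0],0,0.2],[[0,-5,0],0,0.2],[[0,-5,0],0,0.2],[[0,-5,0],0,0.2],[[0,-5,0],0,0.2],[[0,-5,0],0,0.2]]'

```text
time: 11.1
position: [0.4289, 0.4281, 0.2989]
tool_rot: [0.739, -0.629, 0.162, -0.179]
ft_force: [1.3, 0.7, -0.1]
grip_width: 0.0677
```

Call:
carry_out --steps '[[[0,-5,0],0,0.2],[[0,-5,0],0,0.2],[[0,-5,0],0,0.2],[[0,-5,0],0,0.2],[[0,-5,0],0,0.2],[[0,-5,0],0,0.2]]'

```text
time: 11.7
position: [0.4303, 0.145, 0.3045]
tool_rot: [0.738, -0.627, 0.165, -0.186]
ft_force: [0.8, -0.1, -0.1]
grip_width: 0.0694
```

```bash
python3 o.py
```

```text
11.7 q [0.051 0.058 2.087 0.089 0.498 1.393] p [0.4303 0.145  0.3045] z [ 0.477  0.067 -0.876] x [ 0.158 -0.987  0.011] F [ 0.8 -0.1 -0.1] g 0.069
```

Call:
carry_out --steps '[[[-1,-4,0],0,0.2],[[-1,-4,0],0,0.2],[[-1,-4,0],0,0.2],[[-1,-4,0],0,0.2],[[-1,-2.5,0],0,0.2],[[0,0,-2],0,0.2],[[0,0,-2],0,0.2]]'

```text
time: 12.4
position: [0.3896, -0.0433, 0.2742]
tool_rot: [0.732, -0.629, 0.185, -0.186]
ft_force: [0.2, 0.2, 0.5]
grip_width: 0.0695
```

```bash
python3 o.py
```

```text
12.4 q [-0.672  0.011  2.276  0.703  0.563  0.2  ] p [ 0.3896 -0.0433  0.2742] z [ 0.504  0.04  -0.863] x [ 0.14  -0.99   0.036] F [0.2 0.2 0.5] g 0.07
```

Call:
carry_out --steps '[[[-0.3,0,-2.5],0,0.2],[[-0.2,0,-2.5],0,0.2],[[0,0,-2.5],0,0.2],[[0,0,-2.5],0,0.2],[[0,0,-2.5],0,0.2],[[0,0,-2.5],0,0.2]]'

```text
time: 13.0
position: [0.4006, -0.0491, 0.1648]
tool_rot: [0.731, -0.628, 0.191, -0.189]
ft_force: [-0.0, -0.4, 0.2]
grip_width: 0.0696
```

```bash
python3 o.py; python3 -c "
from h import *
shot('scene','s2.png')
c=cv2.imread('pics/s2.png')[130:330,180:480];cv2.imwrite('pics/s2c.png',cv2.resize(c,None,fx=2.5,fy=2.5))"
```

```text
13.0 q [-0.669  0.402  2.441  1.886  0.375 -1.08 ] p [ 0.4006 -0.0491  0.1648] z [ 0.516  0.036 -0.856] x [ 0.139 -0.989  0.042] F [-0.  -0.4  0.2] g 0.07
```

View pics/s2c.png

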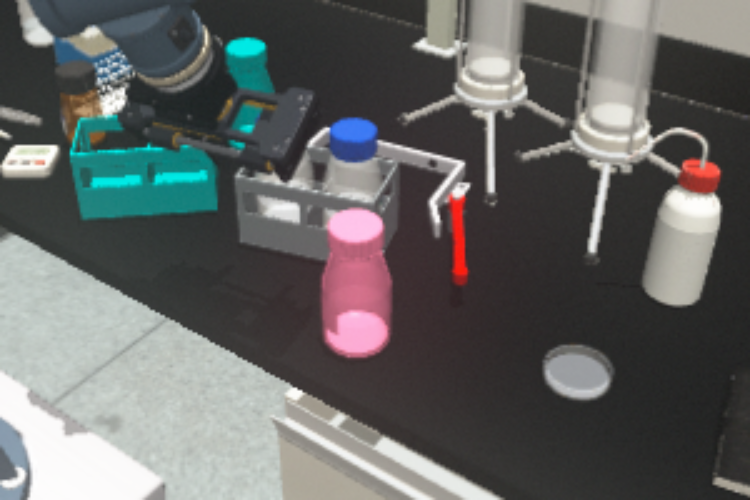

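The crop shows the gripper beside and above the crate's near wall, clear of the bottles and the pink bottle. The elbow joint is at its fold limit of 2.44. I'll fit a kinematic model from the logged poses to see what lean and height can be reached in front of the crate.

```bash
cat > kin.py <<'E'
from h import *
from scipy.optimize import least_squares
D=[([1.0295,.5284,1.4338,0,1.18137,-.1785],[.2215,.5838,.2436],[0,0,-1]),
([1.011,1.008,.221,.007,1.863,-.176],[.3923,.8384,.3286],[.021,.046,-.999]),
([1.025,1.09,.22,.027,1.64,-.167],[.4087,.9018,.2583],[.076,.176,-.982]),
([1.014,.886,.22,.037,1.846,-.169],[.3781,.8365,.4416],[.069,.179,-.981]),
([.973,.678,.652,-.082,2.013,2.641],[.3306,.6452,.438],[-.051,-.207,-.977]),
([1.048,1.055,.219,-.022,1.391,1.367],[.4327,.9618,.3177],[.247,.387,-.889]),
([1.116,1.054,.218,-.337,1.51,2.269],[.4301,.9184,.3204],[.444,.155,-.883]),
([.051,.058,2.087,.089,.498,1.393],[.4303,.145,.3045],[.477,.067,-.876]),
([-.672,.011,2.276,.703,.563,.2],[.3896,-.0433,.2742],[.504,.04,-.863]),
([-.669,.402,2.441,1.886,.375,-1.08],[.4006,-.0491,.1648],[.516,.036,-.856])]
def fk(p,q):
    a,h,d,L1,L2,e,T,s=p; Ry=lambda t:R.from_euler('y',t); Rz=lambda t:R.from_euler('z',t)
    A=Rz(q[0]); B=A*Ry(q[1]); C=B*Ry(q[2]); Dd=C*Rz(s*q[3]); E=Dd*Ry(q[4])
    x=A.apply([a,d,h])+B.apply([0,0,L1])+C.apply([e,0,L2])+E.apply([0,0,T]); return x,E.as_matrix()[:,2]
best=None
for s in(1,-1):
    f=lambda p:np.concatenate([np.r_[x-P,(z-Z)*.3] for q,P,Z in D for x,z in[fk(np.r_[p,s],q)]])
    r=least_squares(f,[0,.3,.1,.4,.4,0,.2]); 
    if best is None or r.cost<best[0]: best=(r.cost,np.r_[r.x,s],np.abs(r.fun).max())
P=best[1]
if __name__=='__main__':
    print(best)
    lo=np.array([-3.08,-.75,.22,-1.43,0.,-2.85]);hi=np.array([3.08,2.2,2.43,4.57,2.65,2.85]);rng=np.random.default_rng(0)
    for z in(.032,.04,.05,.065):
     for lean in(20,25,30):
      for y in(-.06,-.03,0,.03):
       Z=R.from_euler('z',9,degrees=True).apply([np.sin(np.radians(lean)),0,-np.cos(np.radians(lean))])
       res=[]
       for k in range(8):
        q0=np.array([-.67,.4,2.3,1.9,.4,0]) if k==0 else rng.uniform(lo,hi)
        g=lambda q:np.r_[(fk(P,q)[0]-[0,y,z])[1:]*10,(fk(P,q)[1]-Z)*3,(fk(P,q)[0][0]-.3)*.02]
        r=least_squares(g,np.clip(q0,lo+.01,hi-.01),bounds=(lo,hi))
        if np.abs(r.fun[:5]).max()<.01: res.append((fk(P,r.x)[0][0],r.x.round(2)))
       if res: m=min(res,key=lambda t:t[0]); print(z,lean,y,round(m[0],3),m[1])
       else: print(z,lean,y,None)
E
python3 kin.py
```

```text
(np.float64(1.1991630095180264e-06), array([-2.13084392e-04,  2.73906932e-01,  1.10976841e-01,  5.88274281e-01,
        3.91641312e-01,  1.13868635e-01,  2.83655658e-01,  1.00000000e+00]), np.float64(0.0005084000324828092))
0.032 20 -0.06 -0.19 [ 3.01  0.82  2.43 -0.4   0.25  0.24]
0.032 20 -0.03 -0.197 [ 2.91  0.82  2.43 -0.54  0.25  1.63]
0.032 20 0 -0.2 [ 2.81  0.82  2.43 -0.68  0.26  2.46]
0.032 20 0.03 -0.2 [ 2.71  0.82  2.43 -0.81  0.27 -2.02]
0.032 25 -0.06 -0.167 [ 3.03  0.85  2.43 -0.39  0.3  -1.9 ]
0.032 25 -0.03 -0.174 [ 2.92  0.85  2.43 -0.54  0.31  1.65]
0.032 25 0 -0.178 [ 2.82  0.85  2.43 -0.67  0.32 -1.57]
0.032 25 0.03 -0.178 [ 2.72  0.85  2.43 -0.8   0.33 -0.97]
0.032 30 -0.06 -0.145 [ 3.04  0.89  2.43 -0.38  0.35  1.21]
0.032 30 -0.03 -0.152 [ 2.94  0.89  2.43 -0.53  0.36  2.5 ]
0.032 30 0 -0.156 [ 2.83  0.89  2.43 -0.67  0.37  0.36]
0.032 30 0.03 0.437 [-0.36  0.89  2.43  2.74  0.69 -1.76]
0.04 20 -0.06 -0.19 [ 3.01  0.79  2.43 -0.36  0.28 -2.01]
0.04 20 -0.03 -0.196 [ 2.91  0.79  2.43 -0.49  0.28  0.91]
0.04 20 0 -0.199 [ 2.81  0.79  2.43 -0.62  0.28 -1.34]
0.04 
[... 1205 characters left out ...]
0.065 20 -0.06 -0.186 [ 3.01  0.7   2.43 -0.28  0.36 -1.61]
0.065 20 -0.03 -0.192 [ 2.91  0.7   2.43 -0.38  0.36  1.32]
0.065 20 0 -0.195 [ 2.8   0.7   2.43 -0.48  0.36 -0.51]
0.065 20 0.03 -0.195 [ 2.7   0.7   2.43 -0.58  0.36  2.68]
0.065 25 -0.06 -0.164 [ 3.03  0.73  2.43 -0.29  0.42  0.65]
0.065 25 -0.03 -0.171 [ 2.92  0.73  2.43 -0.4   0.42  2.67]
0.065 25 0 0.411 [-0.45  0.73  2.43  2.56  0.45  1.  ]
0.065 25 0.03 -0.174 [ 2.71  0.73  2.43 -0.61  0.42 -1.07]
0.065 30 -0.06 -0.143 [ 3.04  0.77  2.43 -0.29  0.46 -2.09]
0.065 30 -0.03 0.43 [-0.56  0.77  2.43  2.49  0.57  0.  ]
0.065 30 0 0.434 [-0.46  0.77  2.43  2.58  0.58 -0.82]
0.065 30 0.03 -0.154 [ 2.73  0.77  2.43 -0.64  0.47  0.35]
```

```bash
cat > k2.py <<'E'
from kin import *
lo=np.array([-3.08,-.75,.22,-1.43,0.02]);hi=np.array([3.08,2.2,2.425,4.57,2.65])
for z in(.035,.07,.1):
 for hd in(4,10,16):
  for lean in(25,28,31):
   Z=R.from_euler('z',hd,degrees=True).apply([np.sin(np.radians(lean)),0,-np.cos(np.radians(lean))])
   out=[]
   for y in(-.07,-.05,-.03):
    q=np.array([-.67,.6,2.2,1.9,.5]);last=None
    for x in np.arange(.5,.39,-.004):
     g=lambda q:np.r_[(fk(P,q)[0]-[x,y,z])*10,(fk(P,q)[1]-Z)*3]
     r=least_squares(g,np.clip(q,lo+.001,hi-.001),bounds=(lo,hi))
     if np.abs(r.fun).max()>.01: break
     q=r.x;last=(round(x,3),round(x+.022*Z[0]+.0095*np.cos(np.radians(lean)),3))
    out.append(last)
   print(z,hd,lean,out)
E
python3 k2.py
```

```text
0.035 4 25 [(np.float64(0.408), np.float64(0.426)), (np.float64(0.412), np.float64(0.43)), (np.float64(0.416), np.float64(0.434))]
0.035 4 28 [(np.float64(0.42), np.float64(0.439)), (np.float64(0.424), np.float64(0.443)), (np.float64(0.428), np.float64(0.447))]
0.035 4 31 [(np.float64(0.432), np.float64(0.451)), (np.float64(0.44), np.float64(0.459)), (np.float64(0.44), np.float64(0.459))]
0.035 10 25 [(np.float64(0.4), np.float64(0.418)), (np.float64(0.408), np.float64(0.426)), (np.float64(0.412), np.float64(0.43))]
0.035 10 28 [(np.float64(0.416), np.float64(0.435)), (np.float64(0.42), np.float64(0.439)), (np.float64(0.424), np.float64(0.443))]
0.035 10 31 [(np.float64(0.428), np.float64(0.447)), (np.float64(0.432), np.float64(0.451)), (np.float64(0.436), np.float64(0.455))]
0.035 16 25 [(np.float64(0.396), np.float64(0.414)), (np.float64(0.4), np.float64(0.418)), (np.float64(0.408), np.float64(0.426))]
0.035 16 28 [(np.float64(0.408), np.float64(0.426)), (np.float64(0.412), np.float64(0.43)), (np.float64(0.42), np.float64(0.438))]
0.035 16 31 [(np.float64(0.416), np.float64(0.435))
[... 1728 characters left out ...]
4(0.414)), (np.float64(0.4), np.float64(0.418))]
0.1 10 28 [(np.float64(0.404), np.float64(0.423)), (np.float64(0.412), np.float64(0.431)), (np.float64(0.416), np.float64(0.435))]
0.1 10 31 [(np.float64(0.42), np.float64(0.439)), (np.float64(0.424), np.float64(0.443)), (np.float64(0.428), np.float64(0.447))]
0.1 16 25 [(np.float64(0.392), np.float64(0.41)), (np.float64(0.392), np.float64(0.41)), (np.float64(0.396), np.float64(0.414))]
0.1 16 28 [(np.float64(0.396), np.float64(0.414)), (np.float64(0.404), np.float64(0.422)), (np.float64(0.408), np.float64(0.426))]
0.1 16 31 [(np.float64(0.408), np.float64(0.427)), (np.float64(0.416), np.float64(0.435)), (np.float64(0.424), np.float64(0.443))]
```

Call:
carry_out --steps '[[[1.5,0,0],5,1],[[1.0,0,0],5,1],[[0.2,0,0],0,1],[[0,0,-1.5],0,1],[[0,0,-1.5],0,1],[[0,0,-1.5],0,1]]'

```text
time: 13.65
position: [0.4311, -0.0544, 0.1197]
tool_rot: [0.783, -0.562, 0.177, -0.2]
ft_force: [0.9, 0.4, 0.1]
grip_width: 0.0294
```

```bash
python3 o.py
```

```text
13.65 q [-0.669  0.571  2.379  1.94   0.444 -1.322] p [ 0.4311 -0.0544  0.1197] z [ 0.502  0.114 -0.857] x [ 0.305 -0.951  0.052] F [0.9 0.4 0.1] g 0.029
```

Call:
carry_out --steps '[[[0,0.2,-1.5],0,1],[[0,0,-1.5],0,1],[[0,0,-1.5],0,1]]'

```text
time: 13.95
position: [0.4309, -0.0538, 0.0751]
tool_rot: [0.781, -0.564, 0.18, -0.198]
ft_force: [0.3, 0.0, 0.1]
grip_width: 0.0061
```

```bash
python3 o.py
```

```text
13.95 q [-0.662  0.739  2.411  2.282  0.546 -1.694] p [ 0.4309 -0.0538  0.0751] z [ 0.504  0.106 -0.857] x [ 0.298 -0.953  0.058] F [0.3 0.  0.1] g 0.006
```

Call:
carry_out --steps '[[[0,0.1,-1.5],0,1],[[0,0.1,-1.5],0,1],[[0,0,-0.8],0,1],[[0,0,0],0,1]]'

```text
time: 14.35
position: [0.4305, -0.0532, 0.036]
tool_rot: [0.779, -0.568, 0.18, -0.195]
ft_force: [-0.2, 1.6, -0.1]
grip_width: 0.0004
```

```bash
python3 o.py; python3 -c "
from h import *
shot('scene','s3.png')
c=cv2.imread('pics/s3.png')[130:290,200:440];cv2.imwrite('pics/s3c.png',cv2.resize(c,None,fx=3.3,fy=3.3))"
```

```text
14.35 q [-0.655  0.883  2.421  2.457  0.655 -1.887] p [ 0.4305 -0.0532  0.036 ] z [ 0.502  0.1   -0.859] x [ 0.291 -0.955  0.059] F [-0.2  1.6 -0.1] g 0.0
```

View pics/s3c.png

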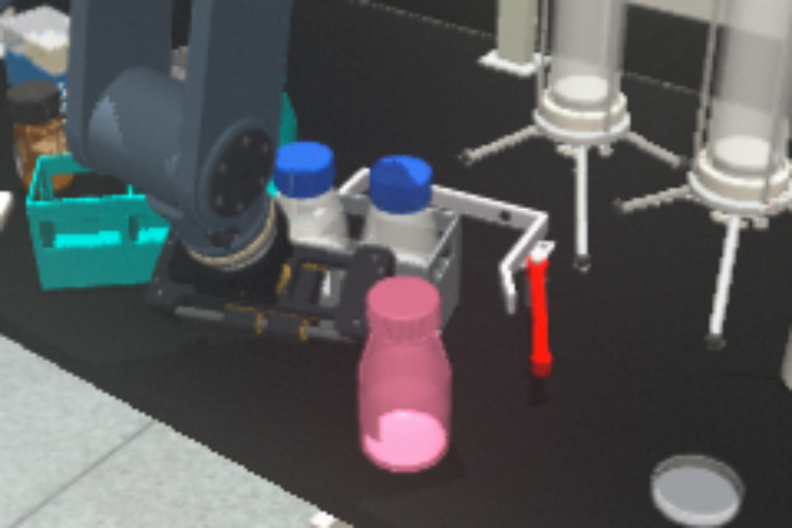

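The crop shows the gripper down in front of the crate's near wall, clear of the pink bottle at (403,370). The bottles and bay look undisturbed. I'll start the push.

Call:
carry_out --steps '[[[0.5,0.08,0],0,1],[[0.5,0.08,0],0,1],[[0.5,0.08,0],0,1],[[0.5,0.08,0],-1,1],[[0.5,0.08,0],-1,1],[[0.5,0.08,0],-1,1]]'

```text
time: 15.0
position: [0.4506, -0.0458, 0.0379]
tool_rot: [0.764, -0.594, 0.174, -0.182]
ft_force: [-5.9, -1.8, -0.5]
grip_width: 0.0008
```

```bash
python3 o.py
```

```text
15.0 q [-0.56   0.829  2.359  2.485  0.544 -1.73 ] p [ 0.4506 -0.0458  0.0379] z [ 0.481  0.071 -0.874] x [ 0.233 -0.971  0.049] F [-5.9 -1.8 -0.5] g 0.001
```

Call:
carry_out --steps '[[[0.7,0.08,-0.1],-1,1],[[0.7,0.08,-0.1],-1,1],[[0.7,0.08,0],-1,1],[[0.7,0.08,0],-1,1],[[0.7,0.08,0],-1,1],[[0.7,0.08,0],0,1],[[0,0,0],0,1]]'

```text
time: 15.7
position: [0.4699, -0.0336, 0.0387]
tool_rot: [0.737, -0.637, 0.16, -0.158]
ft_force: [0.2, -0.4, -0.3]
grip_width: 0.0006
```

```bash
python3 o.py
python3 - <<'E'
from h import *
b=shot('top','t2.png'); im=b['pixels'][130:275,220:420,::-1]
cv2.imwrite('pics/t2c.png',cv2.resize(im,None,fx=4,fy=4,interpolation=cv2.INTER_CUBIC))
E
```

```text
15.7 q [-0.445  0.778  2.284  2.537  0.387 -1.547] p [ 0.4699 -0.0336  0.0387] z [ 0.438  0.029 -0.899] x [ 0.136 -0.99   0.035] F [ 0.2 -0.4 -0.3] g 0.001
```

View pics/t2c.png

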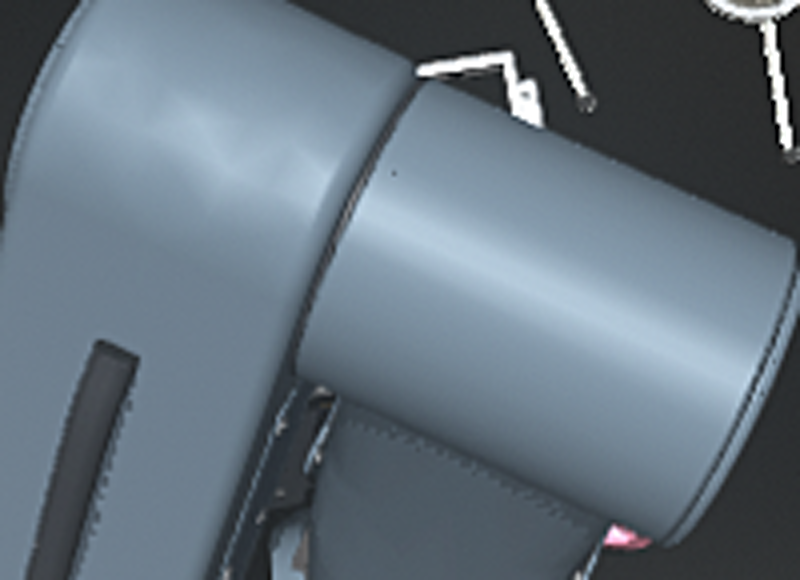

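The arm hides the crate from the top camera, and all that shows is the bay's back corner at (510,60). I'll continue in small straight rows and watch force and lean.

Call:
carry_out --steps '[[[0.8,-0.1,-0.1],0,1],[[0.8,-0.1,-0.1],0,1],[[0.8,-0.1,-0.1],0,1],[[0.8,-0.1,-0.1],0,1],[[0.8,-0.1,-0.1],0,1]]'

```text
time: 16.25
position: [0.4803, -0.0316, 0.033]
tool_rot: [0.74, -0.643, 0.137, -0.141]
ft_force: [-13.5, -0.7, 10.1]
grip_width: 0.0003
```

```bash
python3 o.py
python3 - <<'E'
from h import *
a=shot('scene','s4.png'); im=a['pixels'][160:250,250:390,::-1]
cv2.imwrite('pics/s4c.png',cv2.resize(im,None,fx=5.5,fy=5.5,interpolation=cv2.INTER_CUBIC))
E
```

```text
16.25 q [-0.411  0.762  2.217  2.368  0.264 -1.332] p [ 0.4803 -0.0316  0.033 ] z [ 0.385  0.032 -0.923] x [ 0.134 -0.991  0.022] F [-13.5  -0.7  10.1] g 0.0
```

View pics/s4c.png

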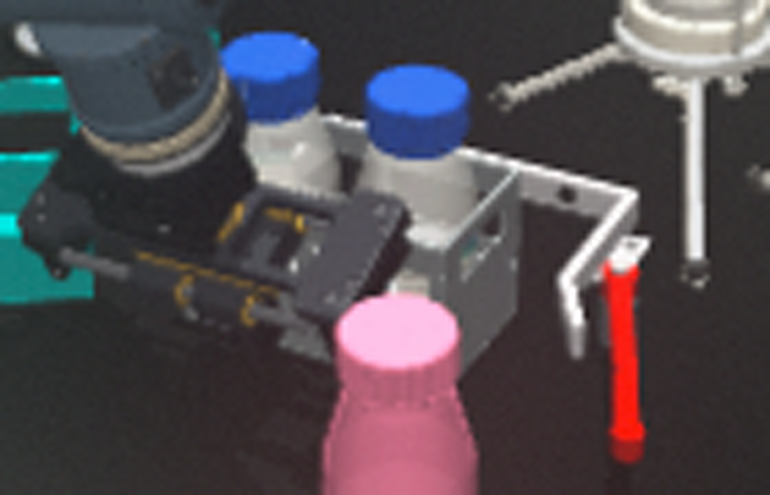

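The crop shows both blue caps upright at (270,75) and (418,110) and the crate level in the bay mouth, clear of the red catch at (622,350). The lean has dropped to 22.6° under load, and the 10 N upward force suggests the housing is near the rim. So I'll back off, rise and lean the tool again, further than before.

Call:
carry_out --steps '[[[-1.5,0,0],0,1],[[-1.5,0,0],0,1],[[0,0.5,3],0,1],[[0,1,4],0,1],[[0,1,5],0,1],[[0,1,5],0,1],[[0,2,5],0,1],[[0,4,4],0,1],[[0,5,2],5,1],[[0,5,0],8.5,1]]'

```text
time: 17.3
position: [0.4625, 0.0979, 0.1506]
tool_rot: [0.803, -0.555, 0.111, -0.184]
ft_force: [1.1, 0.8, 0.2]
grip_width: 0.0004
```

```bash
python3 o.py
python3 - <<'E'
from h import *
b=shot('top','t3.png'); im=b['pixels'][130:275,220:420,::-1]
cv2.imwrite('pics/t3c.png',cv2.resize(im,None,fx=4,fy=4,interpolation=cv2.INTER_CUBIC))
E
```

```text
17.3 q [-0.178  0.441  2.197  1.053  0.277  0.039] p [0.4625 0.0979 0.1506] z [ 0.382  0.172 -0.908] x [ 0.359 -0.933 -0.026] F [1.1 0.8 0.2] g 0.0
```

Call:
carry_out --steps '[[[0,5,0],8.5,1],[[0,5,0],8.5,1],[[0,5,0],8.5,1],[[0,5,0],8.5,1],[[0,5,0],8.5,1],[[0,5,0],3,1],[[0,5,0],0,1],[[0,5,0],0,1],[[0,5,0],0,1],[[0,5,0],0,1]]'

```text
time: 18.35
position: [0.4581, 0.5994, 0.1557]
tool_rot: [0.957, -0.195, 0.025, -0.215]
ft_force: [1.0, -0.6, -0.4]
grip_width: 0.0006
```

```bash
python3 o.py
python3 - <<'E'
from h import *
b=shot('top','t3.png'); im=b['pixels'][130:275,220:420,::-1]
cv2.imwrite('pics/t3c.png',cv2.resize(im,None,fx=4,fy=4,interpolation=cv2.INTER_CUBIC))
E
```

```text
18.35 q [0.684 0.689 1.482 0.394 0.634 0.805] p [0.4581 0.5994 0.1557] z [ 0.132  0.401 -0.906] x [ 0.923 -0.383 -0.035] F [ 1.  -0.6 -0.4] g 0.001
```

View pics/t3c.png

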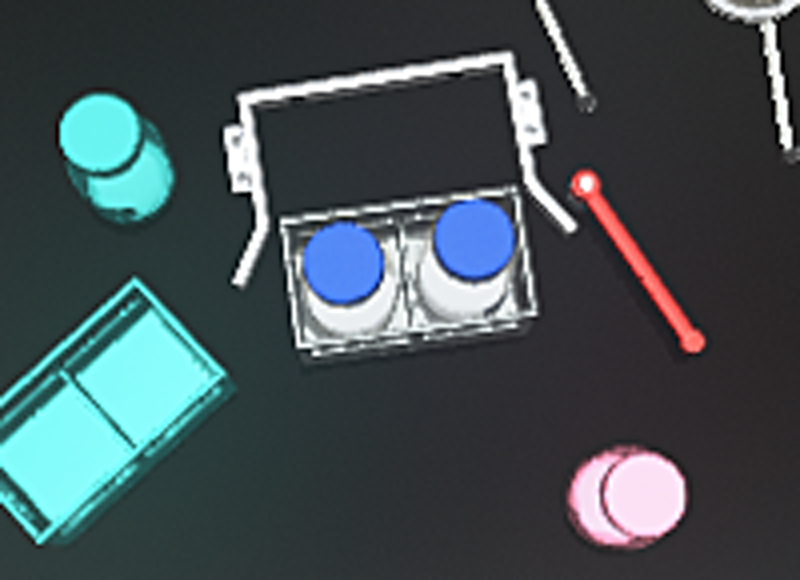

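The crop shows the crate upright and nearly square to the bay, with rim corners at (282,220), (518,188), (536,313) and (302,347). The turquoise and pink look-alikes haven't moved. I'll carry on with the lean.

Call:
carry_out --steps '[[[0,3,4],0,1],[[0,3,4],0,1],[[0,3,4],0,1],[[0,3,4],0,1],[[0,4,3],0,1],[[0,5,0],0,1],[[0,5,0],0,1],[[2,4.5,0],0,1],[[2,4.5,0],0,1]]'

```text
time: 19.3
position: [0.4733, 0.9242, 0.3466]
tool_rot: [0.955, -0.191, 0.023, -0.225]
ft_force: [36.8, 65.7, 48.1]
grip_width: 0.0004
```

```bash
python3 o.py
python3 - <<'E'
from h import *
import pickle
a,b=pickle.load(open('c.pkl','rb'))
Pp=lambda x,y,z:onz(b,220+x/4-.4,130+y/4-.4,z)
cr=np.array([Pp(*p,.096) for p in((282,220),(518,188),(537,314),(302,347))])[:,:2]
o=np.array([.654,-.029]);t=np.radians(8.4);M=np.array([[np.cos(t),np.sin(t)],[-np.sin(t),np.cos(t)]])
print(cr.round(3),cr.mean(0).round(4));print(((cr-o)@M.T).round(4),((cr.mean(0)-o)@M.T).round(4))
print('bay pts',[(((Pp(*p,.022)[:2])-o)@M.T).round(4) for p in((250,102),(506,64),(265,222),(528,180))])
E
```

```text
19.3 q [0.952 1.021 0.217 0.139 1.468 1.364] p [0.4733 0.9242 0.3466] z [ 0.13   0.421 -0.898] x [ 0.926 -0.376 -0.042] F [36.8 65.7 48.1] g 0.0
[[ 0.58   0.043]
 [ 0.601 -0.118]
 [ 0.514 -0.129]
 [ 0.493  0.029]] [ 0.5473 -0.0435]
[[-0.0624  0.0822]
 [-0.0649 -0.0802]
 [-0.1529 -0.0782]
 [-0.1506  0.0813]] [-0.1077  0.0013]
bay pts [array([0.0462, 0.0957]), array([ 0.0463, -0.0959]), array([-0.0451,  0.0973]), array([-0.0435, -0.0971])]
```

Call:
carry_out --steps '[[[0,0,0],0,1]]'

```text
time: 19.4
position: [0.4699, 0.9223, 0.3302]
tool_rot: [0.958, -0.192, 0.018, -0.214]
ft_force: [0.8, -0.0, -3.3]
grip_width: 0.0002
```

```bash
python3 o.py
```

```text
19.4 q [0.954 1.03  0.231 0.14  1.471 1.364] p [0.4699 0.9223 0.3302] z [ 0.115  0.403 -0.908] x [ 0.926 -0.374 -0.048] F [ 0.8 -0.  -3.3] g 0.0
```

Call:
carry_out --steps '[[[1.5,3,0],0,1],[[2,4.5,0],0,1],[[2,4.5,0],0,1],[[2,4.5,0],0,1],[[2,4.5,0],0,1]]'

```text
time: 19.9
position: [0.4889, 0.9808, 0.2899]
tool_rot: [0.937, -0.191, 0.04, -0.288]
ft_force: [0.0, 0.8, -0.4]
grip_width: 0.0006
```

```bash
python3 o.py
```

```text
19.9 q [0.969 1.103 0.218 0.152 1.248 1.366] p [0.4889 0.9808 0.2899] z [ 0.186  0.525 -0.83 ] x [ 0.924 -0.382 -0.035] F [ 0.   0.8 -0.4] g 0.001
```

Call:
carry_out --steps '[[[2,4.5,0],0,1],[[0,-3,2],-8.5,1],[[0,-5,0],-8.5,1],[[0,-5,0],-8.5,1],[[0,-5,0],-8.5,1],[[0,-5,0],-8.5,1],[[0,-5,0],-8.5,1],[[0,-5,0],-8.5,1],[[0,-5,0],0,1],[[0,-5,0],0,1]]'

```text
time: 20.9
position: [0.4991, 0.57, 0.3054]
tool_rot: [0.705, -0.634, 0.187, -0.256]
ft_force: [0.9, -0.1, 0.8]
grip_width: 0.0004
```

Call:
carry_out --steps '[[[0,-5,0],0,1],[[0,-5,0],0,1],[[0,-5,0],0,1],[[0,-5,0],0,1],[[0,-5,0],0,1],[[0,-5,0],0,1]]'

```text
time: 21.5
position: [0.5055, 0.2745, 0.3257]
tool_rot: [0.699, -0.632, 0.192, -0.274]
ft_force: [1.0, 1.1, -1.1]
grip_width: 0.0005
```

```bash
python3 o.py
```

```text
21.5 q [ 0.339  0.203  1.926 -0.215  0.34   1.986] p [0.5055 0.2745 0.3257] z [ 0.615  0.141 -0.776] x [ 0.129 -0.989 -0.078] F [ 1.   1.1 -1.1] g 0.001
```

Call:
carry_out --steps '[[[-0.8,-4,0],0,1],[[-0.8,-4,0],0,1],[[-0.8,-4,0],0,1],[[-0.8,-4,0],0,1],[[-0.8,-4,0],0,1],[[-0.4,-4,0],0,1],[[-0.3,-4,0],0,1],[[0,-2,-2],0,1],[[0,0,-2.5],0,1],[[0,0,-2.5],0,1]]'

```text
time: 22.5
position: [0.4846, 0.0034, 0.2849]
tool_rot: [0.69, -0.627, 0.226, -0.283]
ft_force: [0.7, 0.3, 0.4]
grip_width: 0.0003
```

```bash
python3 o.py
```

```text
22.5 q [-0.474  0.148  2.229  1.284  0.43  -0.118] p [0.4846 0.0034 0.2849] z [ 0.666  0.107 -0.738] x [ 0.112 -0.993 -0.044] F [0.7 0.3 0.4] g 0.0
```

```bash
sed -e 's/(.035,.07,.1)/(.04,.09,.15)/;s/(4,10,16)/(9,)/;s/(25,28,31)/(36,39,42)/;s/np.arange(.5,/np.arange(.54,/' k2.py > k3.py; python3 k3.py | sed 's/np.float64//g'
```

```text
0.04 9 36 [((0.448), (0.468)), ((0.452), (0.472)), ((0.46), (0.48))]
0.04 9 39 [((0.46), (0.481)), ((0.464), (0.485)), ((0.468), (0.489))]
0.04 9 42 [((0.468), (0.49)), ((0.476), (0.498)), ((0.48), (0.502))]
0.09 9 36 [((0.444), (0.464)), ((0.448), (0.468)), ((0.456), (0.476))]
0.09 9 39 [((0.456), (0.477)), ((0.464), (0.485)), ((0.468), (0.489))]
0.09 9 42 [((0.468), (0.49)), ((0.476), (0.498)), ((0.48), (0.502))]
0.15 9 36 [((0.428), (0.448)), ((0.432), (0.452)), ((0.44), (0.46))]
0.15 9 39 [((0.44), (0.461)), ((0.448), (0.469)), ((0.452), (0.473))]
0.15 9 42 [((0.456), (0.478)), ((0.46), (0.482)), ((0.468), (0.49))]
```

Call:
carry_out --steps '[[[-0.3,-2,-1],0,1],[[-0.3,-2,-1],0,1],[[-0.3,-1.5,-2],0,1],[[-0.2,-1,-2],0,1],[[-0.2,-1,-2],0,1],[[0,0,-2],0,1]]'

```text
time: 23.1
position: [0.4807, -0.0894, 0.1943]
tool_rot: [0.687, -0.622, 0.249, -0.279]
ft_force: [0.3, 0.4, 0.3]
grip_width: 0.0005
```

```bash
python3 o.py
```

```text
23.1 q [-0.741  0.445  2.336  1.897  0.581 -1.061] p [ 0.4807 -0.0894  0.1943] z [ 0.691  0.073 -0.72 ] x [ 0.101 -0.995 -0.005] F [0.3 0.4 0.3] g 0.001
```

Call:
carry_out --steps '[[[1,2,0],0,1],[[1,2,0],0,1],[[1,1,0],0,1],[[1,0.5,0],0,1],[[1,0.5,0],0,1]]'

```text
time: 23.6
position: [0.5397, -0.0408, 0.1995]
tool_rot: [0.683, -0.624, 0.262, -0.276]
ft_force: [0.1, 0.3, -0.6]
grip_width: 0.0004
```

```bash
python3 o.py
```

```text
23.6 q [-0.487  0.453  2.234  2.111  0.449 -1.024] p [ 0.5397 -0.0408  0.1995] z [ 0.702  0.05  -0.711] x [ 0.084 -0.996  0.013] F [ 0.1  0.3 -0.6] g 0.0
```

Call:
carry_out --steps '[[[-1,0,0],0,1],[[-1,0,0],0,1],[[-1,0,0],0,1],[[-1,0,0],0,1]]'

```text
time: 24.0
position: [0.5047, -0.0461, 0.2068]
tool_rot: [0.682, -0.62, 0.273, -0.276]
ft_force: [-0.8, 1.4, 0.3]
grip_width: 0.0002
```

```bash
python3 o.py
```

```text
24.0 q [-0.556  0.423  2.323  2.158  0.514 -1.149] p [ 0.5047 -0.0461  0.2068] z [ 0.714  0.038 -0.699] x [ 0.083 -0.996  0.031] F [-0.8  1.4  0.3] g 0.0
```

Unloaded moves hold the lean, so the earlier loss came from load. The tool is now over-leaned at 45.6°. Pushing inward against the fold limit should swing the tip back in and reduce it.

Call:
carry_out --steps '[[[-1,0,0],0,1],[[-1,0,0],0,1],[[-1,0,0],0,1],[[-1,0,0],0,1],[[-2,0,0],0,1],[[-2,0,0],0,1],[[-2,0,0],0,1]]'

```text
time: 24.7
position: [0.4332, -0.0643, 0.2331]
tool_rot: [0.685, -0.622, 0.273, -0.264]
ft_force: [1.3, 0.4, 0.5]
grip_width: 0.0003
```

```bash
python3 o.py
```

```text
24.7 q [-0.764  0.281  2.442  1.877  0.554 -1.05 ] p [ 0.4332 -0.0643  0.2331] z [ 0.702  0.023 -0.712] x [ 0.078 -0.996  0.045] F [1.3 0.4 0.5] g 0.0
```

Call:
carry_out --steps '[[[-4,0.5,0],0,1],[[-4,0.5,0],0,1],[[-4,0.5,0],0,1],[[-4,0.5,0],0,1]]'

```text
time: 25.1
position: [0.3432, -0.0723, 0.296]
tool_rot: [0.696, -0.625, 0.251, -0.249]
ft_force: [1.1, -0.7, 1.7]
grip_width: 0.0003
```

```bash
python3 o.py
```

```text
25.1 q [-1.164 -0.128  2.44   1.001  0.827 -0.41 ] p [ 0.3432 -0.0723  0.296 ] z [ 0.66   0.033 -0.75 ] x [ 0.094 -0.995  0.038] F [ 1.1 -0.7  1.7] g 0.0
```

Call:
carry_out --steps '[[[-4,0.5,0],0,1],[[-4,0.5,0],0,1],[[-4,0.5,0],0,1]]'

```text
time: 25.4
position: [0.2825, -0.0773, 0.3226]
tool_rot: [0.708, -0.614, 0.255, -0.239]
ft_force: [-0.3, -1.3, -0.0]
grip_width: 0.0004
```

```bash
python3 o.py
```

```text
25.4 q [-1.754 -0.411  2.442  0.71   1.362 -0.571] p [ 0.2825 -0.0773  0.3226] z [ 0.654  0.026 -0.756] x [ 0.117 -0.991  0.068] F [-0.3 -1.3 -0. ] g 0.0
```

Call:
carry_out --steps '[[[3,0.4,0],0,1],[[3,0.4,0],0,1],[[3,0.4,0],0,1],[[3,0.4,0],0,1],[[3,0.4,-1],0,1],[[2,0.4,-1],0,1],[[1,0,-1.5],0,1],[[0.5,0,-2],0,1]]'

```text
time: 26.2
position: [0.4421, -0.1067, 0.2805]
tool_rot: [0.666, -0.653, 0.296, -0.205]
ft_force: [-0.1, -0.4, 1.2]
grip_width: 0.0006
```

```bash
python3 o.py
```

```text
26.2 q [-0.717  0.111  2.302  1.389  0.363 -0.419] p [ 0.4421 -0.1067  0.2805] z [ 0.663 -0.114 -0.74 ] x [-0.029 -0.991  0.127] F [-0.1 -0.4  1.2] g 0.001
```

Call:
carry_out --steps '[[[0.5,2,0],5,1],[[0.5,2,0],5,1],[[0.5,2,-1],0,1],[[0,0,-2],0,1],[[0,0,-2],0,1]]'

```text
time: 26.7
position: [0.4587, -0.049, 0.239]
tool_rot: [0.721, -0.589, 0.285, -0.23]
ft_force: [0.1, 0.1, -0.5]
grip_width: 0.0006
```

```bash
python3 o.py
```

```text
26.7 q [-0.602  0.257  2.362  1.883  0.413 -1.007] p [ 0.4587 -0.049   0.239 ] z [ 0.681 -0.004 -0.732] x [ 0.145 -0.979  0.141] F [ 0.1  0.1 -0.5] g 0.001
```

Call:
carry_out --steps '[[[0,0,-2],0,1],[[0,0,-2],0,1],[[0,0,-2],0,1],[[-2,0.5,-3],0,1],[[-3,0.5,-3],0,1],[[-3,0.5,-3],0,1]]'

```text
time: 27.3
position: [0.4648, -0.0595, 0.1164]
tool_rot: [0.728, -0.593, 0.272, -0.21]
ft_force: [-0.1, -0.6, -0.3]
grip_width: 0.0005
```

```bash
python3 o.py
```

```text
27.3 q [-0.589  0.697  2.441  2.576  0.699 -1.797] p [ 0.4648 -0.0595  0.1164] z [ 0.645 -0.017 -0.764] x [ 0.149 -0.978  0.147] F [-0.1 -0.6 -0.3] g 0.001
```

Call:
carry_out --steps '[[[-3,1.5,-1],0,1],[[-3,1.5,-1],0,1],[[-3,1.5,-1],0,1]]'

```text
time: 27.6
position: [0.4572, -0.0309, 0.1003]
tool_rot: [0.734, -0.601, 0.251, -0.192]
ft_force: [0.3, 0.6, -0.2]
grip_width: 0.0005
```

```bash
python3 o.py
```

```text
27.6 q [-0.484  0.719  2.441  2.7    0.66  -1.814] p [ 0.4572 -0.0309  0.1003] z [ 0.6   -0.019 -0.8  ] x [ 0.151 -0.979  0.137] F [ 0.3  0.6 -0.2] g 0.0
```

Call:
carry_out --steps '[[[0.2,-0.3,-1.5],0,1],[[0.2,-0.3,-1.5],0,1],[[0,-0.3,-1.5],0,1],[[0,0,-1.5],0,1],[[0,0,-1],0,1]]'

```text
time: 28.1
position: [0.466, -0.047, 0.0341]
tool_rot: [0.733, -0.598, 0.262, -0.191]
ft_force: [0.2, 0.1, 0.3]
grip_width: 0.0003
```

```bash
python3 o.py
```

```text
28.1 q [-0.513  0.97   2.434  2.789  0.902 -1.974] p [ 0.466  -0.047   0.0341] z [ 0.612 -0.034 -0.79 ] x [ 0.146 -0.977  0.156] F [0.2 0.1 0.3] g 0.0
```

Call:
carry_out --steps '[[[0.8,0.05,0],0,1],[[1,0.1,0],0,1],[[1.5,0.1,0],0,1],[[1.5,0.1,0],0,1]]'

```text
time: 28.5
position: [0.5034, -0.0467, 0.0326]
tool_rot: [0.732, -0.606, 0.252, -0.182]
ft_force: [-11.6, -1.3, 7.4]
grip_width: 0.0005
```

```bash
python3 o.py
```

```text
28.5 q [-0.439  0.887  2.312  2.796  0.686 -1.858] p [ 0.5034 -0.0467  0.0326] z [ 0.59  -0.04  -0.807] x [ 0.137 -0.979  0.149] F [-11.6  -1.3   7.4] g 0.0
```

Call:
carry_out --steps '[[[1.5,0.15,0.15],0,1],[[1.5,0.15,0.15],0,1],[[1.5,0.15,0.15],0,1]]'

```text
time: 28.8
position: [0.5393, -0.0438, 0.0363]
tool_rot: [0.733, -0.612, 0.243, -0.173]
ft_force: [-5.0, 0.3, -3.1]
grip_width: 0.0002
```

```bash
python3 o.py
```

```text
28.8 q [-0.38   0.83   2.203  2.781  0.504 -1.76 ] p [ 0.5393 -0.0438  0.0363] z [ 0.568 -0.043 -0.822] x [ 0.134 -0.98   0.144] F [-5.   0.3 -3.1] g 0.0
```

Call:
carry_out --steps '[[[1.4,0.2,0],0,1],[[1.4,0.2,0],0,1],[[1,0.15,0],0,1]]'

```text
time: 29.1
position: [0.5699, -0.0409, 0.0355]
tool_rot: [0.734, -0.615, 0.236, -0.165]
ft_force: [-4.9, -1.0, -1.5]
grip_width: 0.0005
```

```bash
python3 o.py
python3 - <<'E'
from h import *
a=shot('scene'); im=a['pixels'][150:250,250:390,::-1]
cv2.imwrite('pics/s5c.png',cv2.resize(im,None,fx=5.5,fy=5.5,interpolation=cv2.INTER_CUBIC))
E
```

```text
29.1 q [-0.337  0.811  2.112  2.762  0.377 -1.687] p [ 0.5699 -0.0409  0.0355] z [ 0.55  -0.048 -0.834] x [ 0.131 -0.981  0.143] F [-4.9 -1.  -1.5] g 0.001
```

View pics/s5c.png

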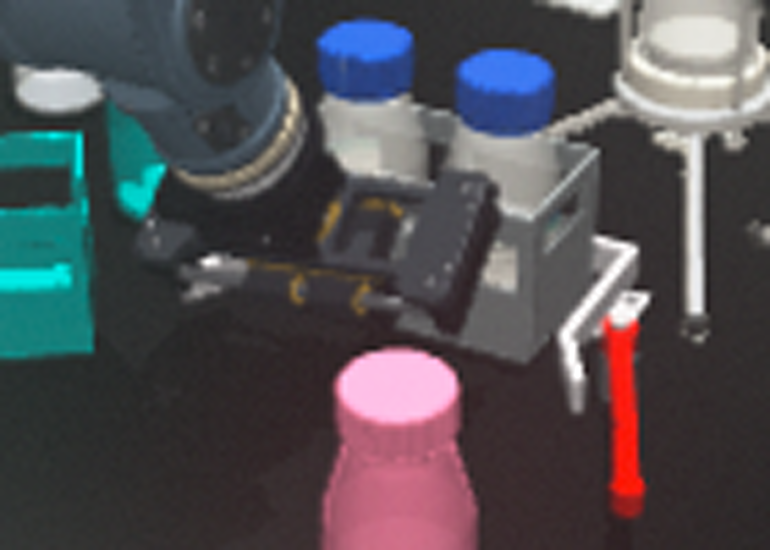

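The crop shows the crate upright inside the bay with the bottles standing in it, nearly home. I'll finish slowly and watch for the force to rise at the back rail.

Call:
carry_out --steps '[[[0.8,0.1,0],0,1],[[0.7,0.1,0],0,1],[[0.6,0.05,0],0,1]]'

```text
time: 29.45
position: [0.5812, -0.04, 0.0347]
tool_rot: [0.734, -0.619, 0.229, -0.158]
ft_force: [-14.5, -1.6, 11.0]
grip_width: 0.0003
```

Call:
carry_out --steps '[[[0.5,0.05,0],0,1],[[0.5,0.05,0],0,1]]'

```text
time: 29.65
position: [0.5815, -0.0399, 0.0348]
tool_rot: [0.734, -0.623, 0.223, -0.153]
ft_force: [-13.0, -1.4, 10.7]
grip_width: 0.0003
```

```bash
python3 o.py
```

```text
29.65 q [-0.315  0.797  2.059  2.726  0.274 -1.618] p [ 0.5815 -0.0399  0.0348] z [ 0.517 -0.053 -0.854] x [ 0.125 -0.983  0.137] F [-13.   -1.4  10.7] g 0.0
```

Call:
carry_out --steps '[[[1.2,0.15,0.1],0,1],[[1.2,0.15,0.1],0,1]]'

```text
time: 29.85
position: [0.5912, -0.0384, 0.0348]
tool_rot: [0.735, -0.628, 0.212, -0.143]
ft_force: [-25.5, -8.0, 19.2]
grip_width: 0.0004
```

```bash
python3 o.py
```

```text
29.85 q [-0.297  0.789  2.017  2.663  0.196 -1.529] p [ 0.5912 -0.0384  0.0348] z [ 0.491 -0.057 -0.869] x [ 0.12  -0.984  0.132] F [-25.5  -8.   19.2] g 0.0
```

Call:
carry_out --steps '[[[1.2,0.15,0.2],0,1]]'

```text
time: 29.95
position: [0.5917, -0.0381, 0.0348]
tool_rot: [0.735, -0.633, 0.204, -0.134]
ft_force: [-31.9, -5.5, 23.0]
grip_width: 0.0005
```

```bash
python3 o.py
```

```text
29.95 q [-0.29   0.782  2.     2.604  0.149 -1.458] p [ 0.5917 -0.0381  0.0348] z [ 0.47  -0.061 -0.881] x [ 0.116 -0.985  0.13 ] F [-31.9  -5.5  23. ] g 0.001
```

Call:
carry_out --steps '[[[-1.5,0,0],0,1],[[-2.5,0,0],0,1],[[-2,0,0],0,1],[[-1,0,2],0,1],[[0,0,4],0,1],[[0,0,4],0,1],[[0,0,5],0,1],[[0,0,5],0,1],[[0,0,5],0,1]]'

```text
time: 30.85
position: [0.5283, -0.0289, 0.1381]
tool_rot: [0.735, -0.628, 0.199, -0.163]
ft_force: [-0.4, 0.7, -0.1]
grip_width: 0.0004
```

```bash
python3 o.py
```

```text
30.85 q [-0.357  0.521  2.14   1.658  0.165 -0.561] p [ 0.5283 -0.0289  0.1381] z [ 0.496 -0.01  -0.868] x [ 0.133 -0.987  0.087] F [-0.4  0.7 -0.1] g 0.0
```

The crate didn't yield under 32 N, so it is against the back rail. The catch is at about 2.0 rad. Next I'll go over to its right side and sweep it shut, pushing at about 7 cm radius and keeping the tip at x ≥ 0.535 so the housing clears the pink bottle.

Call:
carry_out --steps '[[[0,0,5],0,1],[[0,0,4],0,1],[[0.3,-3,0],0,1],[[0.5,-3,0],0,1],[[0.5,-4,0],0,1],[[0.5,-4,0],0,1],[[0.5,-4,0],0,1],[[0.5,-4,0],0,1]]'

```text
time: 31.65
position: [0.5598, -0.2485, 0.1779]
tool_rot: [0.738, -0.618, 0.201, -0.18]
ft_force: [0.6, 0.5, 0.5]
grip_width: 0.0006
```

```bash
python3 o.py
python3 - <<'E'
from h import *
import pickle
a,b=pickle.load(open('c.pkl','rb'))
print('leg',onz(b,417,167,.01),'leg2',onz(b,367,156,.01),'wash',onz(b,447,172,.0),'spout',onz(b,468,152,.19))
E
```

```text
31.65 q [-0.782  0.516  1.883  0.877  0.515 -0.118] p [ 0.5598 -0.2485  0.1779] z [ 0.52   0.017 -0.854] x [ 0.155 -0.985  0.075] F [0.6 0.5 0.5] g 0.001
leg [ 0.6501213  -0.32819766  0.01      ] leg2 [ 0.68494219 -0.17984209  0.01      ] wash [ 0.63674107 -0.42069566  0.        ] spout [ 0.6411329  -0.41397924  0.19      ]
```

Call:
carry_out --steps '[[[0.3,0,-3],0,1],[[0.3,0,-3],0,1],[[0.2,0,-3],0,1],[[0.2,0,-2],0,1],[[0,0,-1.5],0,1]]'

```text
time: 32.15
position: [0.5734, -0.2673, 0.0596]
tool_rot: [0.734, -0.619, 0.217, -0.178]
ft_force: [-0.6, -0.4, -0.2]
grip_width: 0.0007
```

```bash
python3 o.py
```

```text
32.15 q [-0.788  0.764  1.901  1.453  0.389 -0.746] p [ 0.5734 -0.2673  0.0596] z [ 0.538 -0.007 -0.843] x [ 0.14  -0.985  0.098] F [-0.6 -0.4 -0.2] g 0.001
```

Call:
carry_out --steps '[[[-0.7,1.6,-0.4],0,1],[[-0.7,1.6,-0.4],0,1],[[-0.8,1.3,0],0,1],[[-0.8,1.3,0],0,1],[[-0.8,1.4,0],0,1]]'

```text
time: 32.65
position: [0.5371, -0.2035, 0.0545]
tool_rot: [0.731, -0.619, 0.225, -0.178]
ft_force: [1.4, -0.7, 0.4]
grip_width: 0.0004
```

```bash
python3 o.py
python3 - <<'E'
from h import *
a=shot('scene'); im=a['pixels'][150:270,270:450,::-1]
cv2.imwrite('pics/s6c.png',cv2.resize(im,None,fx=4.4,fy=4.4,interpolation=cv2.INTER_CUBIC))
E
```

```text
32.65 q [-0.741  0.763  2.074  1.964  0.397 -1.241] p [ 0.5371 -0.2035  0.0545] z [ 0.55  -0.019 -0.835] x [ 0.132 -0.985  0.109] F [ 1.4 -0.7  0.4] g 0.0
```

View pics/s6c.png

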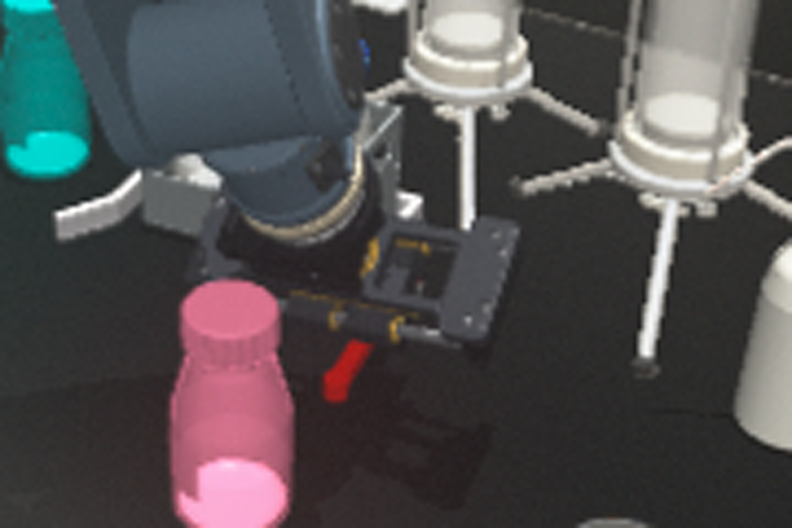

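The crop shows the catch swinging with the finger, now pointing roughly at the robot with its end at (340,385). The pink bottle is untouched. I'll continue the arc.

Call:
carry_out --steps '[[[0,1.5,0],0,1],[[0,1.5,0],0,1],[[0.3,1.5,0],0,1],[[0.7,1.3,0],0,1],[[0.9,1.2,0],0,1]]'

```text
time: 33.2
position: [0.5542, -0.1393, 0.058]
tool_rot: [0.727, -0.623, 0.229, -0.175]
ft_force: [-1.4, -1.4, 0.2]
grip_width: 0.0002
```

```bash
python3 o.py
```

```text
33.2 q [-0.585  0.755  2.1    2.242  0.363 -1.367] p [ 0.5542 -0.1393  0.058 ] z [ 0.55  -0.031 -0.834] x [ 0.118 -0.986  0.115] F [-1.4 -1.4  0.2] g 0.0
```

Call:
carry_out --steps '[[[0.3,1.6,-0.4],0,1],[[0.6,1.5,-0.2],0,1],[[0.8,1.2,0],0,1],[[1,0.5,0],0,1]]'

```text
time: 33.6
position: [0.5818, -0.0984, 0.0565]
tool_rot: [0.722, -0.629, 0.233, -0.171]
ft_force: [-43.2, -23.5, 37.2]
grip_width: 0.0005
```

```bash
python3 o.py
```

```text
33.6 q [-0.457  0.76   2.063  2.416  0.31  -1.407] p [ 0.5818 -0.0984  0.0565] z [ 0.552 -0.046 -0.833] x [ 0.101 -0.987  0.121] F [-43.2 -23.5  37.2] g 0.0
```

That is the stop: the contact point matches the shut position. I'll back away and check.

Call:
carry_out --steps '[[[-0.8,-0.1,0],0,1],[[-1.5,0,0],0,1],[[-1.5,0,1],0,1],[[-0.5,1,4],0,1],[[0,1,4],0,1],[[0,1,5],0,1],[[0,1,5],0,1],[[0,2,5],0,1],[[0,3,4],0,1],[[0,4,4],0,1]]'

```text
time: 34.6
position: [0.5463, -0.0386, 0.211]
tool_rot: [0.724, -0.624, 0.224, -0.192]
ft_force: [-0.2, 0.9, -0.1]
grip_width: 0.0008
```

Call:
carry_out --steps '[[[0,5,2],0,1],[[0,5,2],0,1],[[0,5,0],0,1],[[0,5,0],0,1],[[0,5,0],0,1],[[0,5,0],0,1],[[0,5,0],0,1],[[0,5,0],0,1],[[0,3,0],0,1],[[0,0,0],0,1]]'

```text
time: 35.6
position: [0.548, 0.1896, 0.2308]
tool_rot: [0.727, -0.625, 0.215, -0.185]
ft_force: [-0.0, -0.3, 0.3]
grip_width: 0.0004
```

```bash
python3 o.py
python3 - <<'E'
from h import *
b=shot('top','t9.png'); im=b['pixels'][130:275,220:420,::-1]
cv2.imwrite('pics/t9c.png',cv2.resize(im,None,fx=4,fy=4,interpolation=cv2.INTER_CUBIC))
E
```

```text
35.6 q [ 0.192  0.378  1.952 -0.408  0.265  1.977] p [0.548  0.1896 0.2308] z [ 0.545 -0.    -0.839] x [ 0.126 -0.989  0.082] F [-0.  -0.3  0.3] g 0.0
```

View pics/t9c.png

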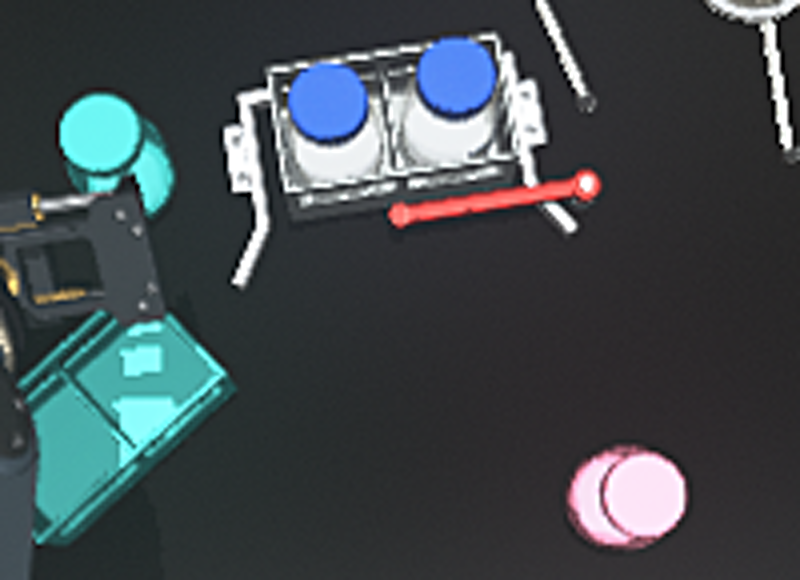

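The crop shows the catch shut from (587,184) to (400,215), parallel to the crate front. The crate sits in the bay with both bottles upright, and the look-alikes haven't moved. I'll do one numeric check of the crate's home position, the catch angle and any changes elsewhere.

Run:
```python
from h import *
import pickle
a,b=pickle.load(open('c.pkl','rb'))
Pp=lambda x,y,z:onz(b,220+x/4-.4,130+y/4-.4,z)[:2]
o=np.array([.654,-.029]);t=np.radians(8.4);M=np.array([[np.cos(t),np.sin(t)],[-np.sin(t),np.cos(t)]])
cr=np.array([Pp(*p,.096) for p in((268,68),(497,34),(518,157),(285,190))]);print('crate',((cr-o)@M.T).round(4),((cr.mean(0)-o)@M.T).round(4))
c=[(Pp(*p,.043)-o)@M.T for p in((587,184),(400,215))];d=c[1]-c[0];print('catch',np.round(c,4),'angle',np.arctan2(-d[0],d[1]))
n=cv2.imread('pics/t9.png').astype(int);m=b['pixels'][:,:,::-1].astype(int)
df=(np.abs(n-m).sum(2)>90).astype(np.uint8);k,l,s,ce=cv2.connectedComponentsWithStats(df)
print([tuple(s[i]) for i in range(1,k) if s[i,4]>15])
```

```text
crate [[ 0.0457  0.0766]
 [ 0.0459 -0.0842]
 [-0.0434 -0.0839]
 [-0.042   0.0772]] [ 0.0016 -0.0036]
catch [[-0.0577 -0.1359]
 [-0.0596  0.0004]] angle 0.014230434765874678
[(np.int32(286), np.int32(138), np.int32(64), np.int32(44), np.int32(1891)), (np.int32(442), np.int32(142), np.int32(35), np.int32(32), np.int32(445)), (np.int32(215), np.int32(173), np.int32(42), np.int32(16), np.int32(202)), (np.int32(317), np.int32(175), np.int32(47), np.int32(12), np.int32(222)), (np.int32(367), np.int32(178), np.int32(29), np.int32(40), np.int32(202)), (np.int32(211), np.int32(181), np.int32(6), np.int32(5), np.int32(22)), (np.int32(169), np.int32(184), np.int32(31), np.int32(21), np.int32(265)), (np.int32(292), np.int32(187), np.int32(68), np.int32(50), np.int32(1974)), (np.int32(220), np.int32(195), np.int32(5), np.int32(9), np.int32(25)), (np.int32(65), np.int32(198), np.int32(207), np.int32(202), np.int32(15942)), (np.int32(0), np.int32(306), np.int32(27), np.int32(65), np.int32(693)), (np.int32(274), np.int32(312), np.int32(10), np.int32(13), np.int32(98)), (np.int32(24), np.int32(319), np.int32(44), np.int32(55), np.int32(1496)), (np.int32(250), np.int32(344), np.int32(19), np.int32(19), np.int32(316)), (np.int32(300), np.int32(363), np.int32(34), np.int32(18), np.int32(272)), (np.int32(334), np.int32(384), np.int32(12), np.int32(16), np.int32(96)), (np.int32(312), np.int32(391), np.int32(11), np.int32(9), np.int32(34)), (np.int32(249), np.int32(392), np.int32(32), np.int32(8), np.int32(161))]
```

The crate is home and the catch is shut to within measuring error, but the wash bottle's region at (442..477, 142..174) has changed. I'll compare it before and after.

Run:
```python
import cv2,numpy as np
A=cv2.imread('pics/t1.png');B=cv2.imread('pics/t9.png');C=cv2.imread('pics/t3.png')
f=lambda I,r:cv2.resize(I[r[0]:r[1],r[2]:r[3]],(260,260),interpolation=cv2.INTER_CUBIC)
r=(120,200,420,500);q=(130,270,150,290)
import h;S=cv2.imread('pics/s1.png');h.shot('scene','s9.png');T=cv2.imread('pics/s9.png')
w=(170,270,420,520)
cv2.imwrite('pics/cmp.png',np.vstack([np.hstack([f(A,r),f(C,r),f(B,r)]),np.hstack([f(S,w),f(T,w),f(B,q)])]))
for I in(A,C,B):
    m=cv2.inRange(cv2.cvtColor(I,cv2.COLOR_BGR2HSV),(0,120,90),(8,255,255))[120:200,420:500];p=np.argwhere(m>0);print(p.mean(0)[::-1]+[420,120],len(p))
```

```text
[469.2481203  150.64661654] 133
[465.02222222 148.77777778] 135
[465.03703704 148.85185185] 135
```

View pics/cmp.png

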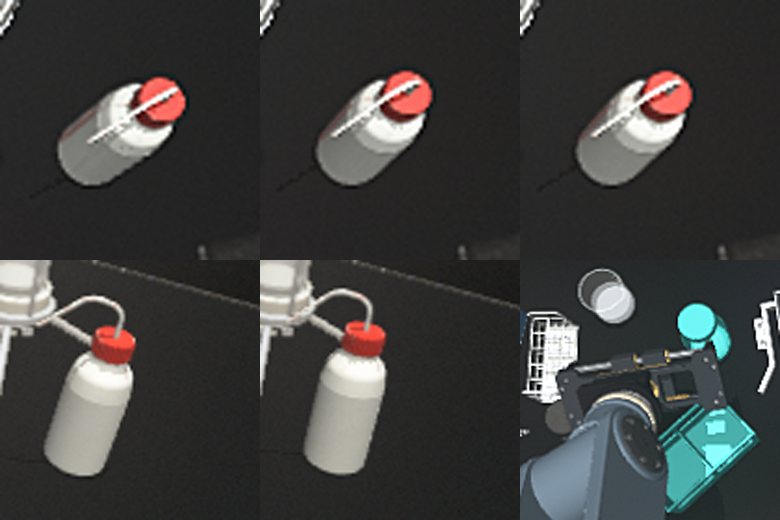

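The wash bottle's base hasn't moved. Its top moved by about 4 px between the first picture and the one at 17 s, before the arm had been near it, and it hasn't moved since. I'm handing in.

```bash
python3 -c "
from h import *
print(robot.hand_in())"; python3 o.py
```

```text
the job is handed in; nothing more can be done
None
the job is handed in; nothing more can be done
```

The crate is home in the bay, the red catch is shut behind it, and the job was handed in at about 36 s. The tool had to lean back to clear the crate's rim, and the moves offered no tilt. I leaned it by pressing against the arm's reach limits in free space, then pushed the crate low with closed fingers in two stages.

**Last checks**
- **Crate:** it measures within about 2 mm of home in depth and 4 mm sideways. It moved only 0.5 mm more as the push rose to 32 N.
- **Catch:** the angle measures 0.014 rad, which is shut within pixel error. I had let go, and the wrist force read about zero.
- **Bottles and look-alikes:** both crate bottles are upright, and the pink and turquoise look-alikes appear unmoved. At the end the arm hid the amber bottle and the timer from the top camera, so I did not check those two.

**Not clean**
- **Wash bottle:** its top shifted by about 4 px between the first picture and the one at 17 s, with its base unmoved. The arm had not been near it, so I take this as settling, but I don't know the cause.
- **Forces:** the wrist read about 90 N once as the elbow ran into its limit in free air. The fingers read about 60 N against the catch's stop; I judged that to be finger contact, not the gripper's body, but did not confirm it.
- **Joint range:** the elbow briefly read 0.217 and 2.442 rad, against printed limits of 0.22 and 2.44.
- **First push:** the lean fell to about 23° under load, so the housing may have lightly touched the rim before I backed off and leaned it again.

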